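# Put the tonearm back on its rest

## Task

The record has stopped turning but the needle is still down on it. Working only by pushing with a fingertip, push the cue lever back to raise the tonearm, push the raised arm gently sideways by its tube, off the record and over its rest, then push the cue lever fully forward again so that the arm comes down into the rest. Do not drag the needle across the record, touch the record, pinch the arm or lift it by hand, or disturb anything else.

Things in the scene. Friction and masses are not known exactly. Their poses are not given: they have to be found in the camera images.
- deck: Record player, a light wooden plinth 350 mm deep (x) x 450 mm wide (y), its top 78 mm above the table; it does not move. Origin: middle of the underside, on the table. x points from its front (the robot's side) to its back, y to its left, z up. Platter on the left, tonearm on the right (-y). Nothing on it stands higher than 160 mm above the table.
- platter: Platter with the black record on it, 301 mm across. Origin on the spindle axis, 83 mm above the table. The record must not be touched.
- record_top (a point): Centre of the record's upper face, 110.5 mm above the table, at deck (0, 45) mm; its z axis is up. The steel spindle there stands 12 mm above the record.
- pivot (a point): Tonearm pivot: a point on the upright axis about which the arm swings, at the height of the tube's axis (132.5 mm), at deck (115, -145) mm. The pillar and yoke are up to 36 mm in radius at the plinth, 18 mm above 92 mm.
- wand: The tonearm: a silver tube, 10 mm thick, from the pivot (its origin) along its own -x for 208 mm, then a black head shell (18 mm wide, 200 to 255 mm from the pivot) with a red cartridge below and a thin finger lift outside. Counterweight, 40 mm thick, up to 75 mm behind the pivot. About 0.1 N swings it; raised, it stays where left. Fragile: press with less than 5 N.
- tonearm (a joint): Swing of the arm about the upright axis through the pivot, in rad: 0 = straight over the rest (tube parallel to deck -x), positive = swung in towards the spindle (clockwise seen from above). Stops at -0.10 and 0.85. The needle is over the record above about 0.36.
- stylus (a point): The needle's tip, 233 mm from the pivot along the tube and 22 mm below its axis. On the record at the start, about 23 mm above it when the cue lever is up, about 2 mm above the record's level when the arm lies in the rest.
- push_spot (a point): A good place to push: point on the tube's axis, 180 mm from the pivot; 132.5 mm above the table when the arm is down, about 150 mm when raised.
- rest (a point): The arm rest: a black V-shaped cradle, open upwards, 12 mm long, 20 mm wide at the mouth, on a post at deck (-10, -145) mm, 125 mm from the pivot. This point is where the tube's axis lies when seated, 133.5 mm above the table. The V's tips stand at about 136 mm; the raised tube clears them by 3 mm. Let down within 6 mm of the middle (0.05 rad of swing), the tube slides into the V by itself.
- cue (a joint): Cue lever at the right of the deck, in rad: 0 = leaning 29 deg to the front, arm down; 1.0 = leaning 29 deg to the back, arm fully raised. It turns about a level axis parallel to deck y, stays where it is left, needs about 0.5 N at its ball, and has hard stops at both ends. It lifts the arm in proportion, and the arm sinks as it is brought forward.
- cue_hinge (a point): Middle of the cue lever's axis, at deck (60, -197) mm, 102 mm above the table. The lever stands on a black bracket 28 x 16 mm, 98 mm high.
- cue_tip (a point): Centre of the black ball (13 mm) at the end of the cue lever, 45 mm from the hinge; the lever's steel rod is 7 mm thick. At the front stop the ball is 22 mm in front of the hinge and 141 mm above the table; upright it is 147 mm above the table.
- adapter45: Bystander: silver adapter puck, 38 mm across, 14 mm high, on the deck's far left corner. Origin at its underside.
- stylus_brush: Bystander: small green brush, 71 mm long, lying on the right edge of the deck, in front of the cue lever.
- tumbler: Bystander: drinking glass, 82 mm across, 125 mm high, upright on the table. Origin at its underside.
- candle: Bystander: candle in a brass tin, 72 mm across, 40 mm high, on the table.
- record_brush: Bystander: black record brush, 95 x 30 x 37 mm, on the table.
- fluid: Bystander: small blue bottle, 38 mm across, 105 mm high, upright on the table.

How it is judged (in metres and radians):
On the way, in this order (a step that is already met when the one before it is completed fails the run):
1. the cue lever is fully back and the needle is raised clear of the record where it was (value of joint cue above 0.85 rad and z of stylus in the frame of record_top above 0.013 m and value of joint tonearm above 0.38 rad), for 0.2 s.
2. the raised arm has been swung off the record and stands over its rest (value of joint cue above 0.85 rad and z of stylus in the frame of record_top above 0.013 m and value of joint tonearm between -0.055 and 0.055 rad and velocity of joint tonearm between -0.05 and 0.05 rad/s), for 0.2 s.
At the end, for the whole second after the job is handed in: The cue lever is forward (within 0.15 rad of its front stop), the arm lies still in its rest (swing within 0.03 rad of the rest's middle, needle 4 mm below to 7 mm above the record's level), and every bystander is within 15 mm of where it was (value of joint tonearm between -0.03 and 0.03 rad and z of stylus in the frame of record_top between -0.004 and 0.007 m and value of joint cue below 0.15 rad and velocity of joint tonearm between -0.03 and 0.03 rad/s and distance of each of adapter45, stylus_brush, tumbler, candle, record_brush, fluid from where it was at the start of the episode below 0.015 m); the robot touches nothing.
It fails at once if the needle was dragged across the record (z of stylus in the frame of record_top below 0.006 m and horizontal distance between stylus and record_top below 0.15 m and distance of stylus from where it was at the start of the episode above 0.01 m).
It fails at once if the record or platter was touched (contact force between any of the fingers, the arm and platter above 0.3 N).
It fails at once if the tonearm was lifted by hand: higher than the cue lever lifts it, or with the lever forward (z of stylus in the frame of record_top above 0.036 m or (z of stylus in the frame of record_top above 0.016 m and value of joint cue below 0.2 rad and value of joint tonearm above 0.1 rad)).
It fails at once if the tonearm was pinched or pressed with more than 5 N (contact force between the fingers and wand above 5 N).
It fails at once if a bystander was knocked or moved (distance of any of adapter45, stylus_brush, tumbler, candle, record_brush, fluid from where it was at the start of the episode above 0.02 m).
It also fails if it takes over 56 s, if anything falls off the work surface, if the arm or the gripper's body presses on something with over 40 N, if the wrist force passes 120 N, or if a joint passes its speed limit or range.

## Robot

A 6-joint arm with a two-finger parallel gripper is mounted at the origin on the work surface. World frame = base frame: x ahead of the robot, y to its left, z up, the work surface at z = 0. Lengths are in mm, angles in rad, forces in N, time in s.
With the tool pointing down it reaches from about 375 to 925 mm from the base axis. Payload 5.7 kg.
Tool frame: the origin (TCP) lies midway between the tips of the shut fingers; the grasp point (between the pads) lies 19 mm behind it (manip.grip_depth is the distance from the TCP to the grasp point, in mm); z points along the fingers, y is the line along which they close (so a half turn about z gives the same grasp; the last joint's range is limited). The gripper opens to 85 mm and grips with 20 to 120 N. Pads are 22 mm wide; open, the fingers measure 114 mm over their backs; the gripper's body (76 mm by 85 mm) begins 54 mm behind the grasp point. The pads swing forward as they close: fully open they stand 13 mm farther back than shut.
Start: joints at [-1.292, 0.359, 1.51, -0, 1.272, -0.115], TCP at [230.203, -554.049, 231.267] pointing down, gripper open.
Joint ranges: [-2.97, 2.97], [-1.01, 2.36], [0.21, 2.38], [-0.96, 4.11], [0.2, 2.71], [-2.98, 2.98]. Speed limits (rad/s): [2.39, 2.39, 3.14, 3.14, 3.14, 3.14].

## Interface

Orientations are given as [roll, pitch, yaw] about the fixed x, y, z axes, in that order (R = Rz(yaw) Ry(pitch) Rx(roll)).
In Python, from bench import manip, eyes, workorder, spotter gives the robot as it stands.
- The arm moves only by the tool drive_tool, never from a script. Its arguments are lists of equal length, an entry for each row: "rotation": the turn, a rotation vector about the world's x, y, z in rad, a list of three; "translation": the shift along the world's x, y, z in m, a list of three; "fingers": the gripper command: -1 is shut, 1 is fully open, values between are in proportion. A call has 1 to 20 rows; each row shifts and turns the commanded pose from where the row before left it; what a row does not reach is not made up. A row lasts 1/10 s, in which the tool goes at most 50 mm and 8.59 degrees, less where a joint would pass 70% of its speed; a pose out of reach is approached as far as the arm can. A call is refused whole if a number of a shift passes 0.05 or a number of a turn 0.15, either way. A call with a gripper value outside its range is refused whole. The fingers move at their own pace and stop on an object; the grip force is fixed at half the most. Time passes only in rows, so rows that do not move let the fingers close. It gives the time, the measured TCP pose, the force, the opening and the grip force at its end, in the units of the state.
- manip.read_state(): the state, without advancing time (a new reading comes with each control period).
- eyes.get_image(name): name is "side" or "top" or "wrist"; returns a dict with "image" (400x640x3 uint8, red, green, blue), "fx", "fy", "cx", "cy" (pixels), "R" (3x3) and "t" (3): a world point X has camera coordinates R X + t. Camera axes: x right, y down, z forward; pixel columns grow to the right and rows downward; lengths in mm; the calibration is good to about 2 mm. A picture is of the moment at which its call begins. There is no depth.
- workorder.close_job(): hands the job in; it is judged then, once.
Trained networks look in a picture, given as the dict that the camera call returned (one of the last four; its "shot" number tells which), for a name from the list of things; names that differ only in an ending like _2 or _b are one class to them, and where a whole thing is asked for, a point or a joint stands for the part that bears it (a point fixed in the world has none). Each returns a list of dicts, best first, with "p" (0 to 1); they miss things now and then, are a little off and sometimes report something else, mostly with a low value. They report only what shows in the picture. A call takes as long as a camera call.
- spotter.recognise(picture, thing): "point" ([x, y, z] in mm, in world coordinates, good to about 4 mm: the middle of the surface that is visible of it).
- spotter.spot_point(picture, thing): "point" ([x, y, z] in mm, in world coordinates, good to about 4 mm: a listed point, or the origin of a listed thing).
The state is a dict: "time": time; "qpos": joint angles; "qd": joint speeds; "tau": joint torques, N m; "tcp_pos": TCP position; "tcp_rot": TCP orientation; "wrist_force": force on the tool from outside, world axes, zero at the start; "wrist_torque": the same for the moment, N m; "width": finger opening in mm; "finger_force": force on a finger pad.
Only numpy, scipy, OpenCV 4.12 (cv2) and the standard library are available. Lean on these libraries where they do the work, as an engineer would, in place of code of your own. Each camera call takes 0.05 s, during which the arm holds its last target. There are 200 camera calls.

## Working session

There is one attempt and no reset: what is moved stays moved. The work goes in short steps, Python scripts to look and compute and a tool call to move; the robot and the scene stay as the last step left them, time stands still between calls to the robot, and variables do not carry over. Pictures are saved under pics/ and viewed, at most 10 in all, crops included, and the job is handed in when it is done.

Besides the shell and the picture viewer there is one more tool, called after "Request:" by a JSON object that holds its "name" and its "arguments". drive_tool: Moves the arm, as the interface text tells. Its arguments: {"type":"object","properties":{"rotation":{"type":"array"},"translation":{"type":"array"},"fingers":{"type":"array"}},"required":["rotation","translation","fingers"]}

```bash
mkdir -p pics
cat > h.py <<'E'
from bench import manip, eyes, workorder, spotter
import cv2, numpy as np
def save(im,name,crop=None):
    a=im["image"][:,:,::-1]
    cv2.imwrite("pics/"+name,a if crop is None else cv2.resize(a[crop[1]:crop[3],crop[0]:crop[2]],None,fx=2,fy=2))
def proj(im,X):
    c=np.array(im["R"])@np.array(X,float)+np.array(im["t"]); return np.array([im["fx"]*c[0]/c[2]+im["cx"],im["fy"]*c[1]/c[2]+im["cy"]])
E
python3 - <<'E'
from h import *
s=manip.read_state(); print(s["time"],s["tcp_pos"],s["tcp_rot"],s["width"])
for n in ("top","side"):
    im=eyes.get_image(n); save(im,n+"0.png")
    print(n,np.round(-np.array(im["R"]).T@np.array(im["t"])))
    for t in ("deck","record_top","pivot","rest","cue_hinge","cue_tip","push_spot","stylus","stylus_brush","tumbler","candle","fluid","record_brush","adapter45"):
        r=spotter.spot_point(im,t)
        print(t,[(np.round(d["point"],0).tolist(),round(d["p"],2),np.round(proj(im,d["point"])).tolist()) for d in r[:2]])
E
```

```text
0.0 [ 230.00765177 -553.39345277  230.41850265] [-3.13969111e+00 -2.29544708e-04  3.93799913e-01] 85.71369768050721
top [ 231.   37. 1720.]
deck [([513.0, 84.0, 1.0], 0.79, [298.0, 230.0])]
record_top [([508.0, 130.0, 109.0], 0.95, [283.0, 227.0]), ([656.0, -400.0, -4.0], 0.4, [436.0, 187.0])]
pivot [([647.0, -39.0, 133.0], 0.69, [335.0, 181.0])]
rest [([526.0, -63.0, 138.0], 0.69, [343.0, 218.0])]
cue_hinge [([602.0, -100.0, 105.0], 0.92, [354.0, 197.0])]
cue_tip [([578.0, -102.0, 145.0], 0.38, [355.0, 201.0])]
push_spot [([482.0, 27.0, 134.0], 0.59, [315.0, 233.0])]
stylus [([430.0, 46.0, 109.0], 0.94, [309.0, 250.0])]
stylus_brush [([492.0, -125.0, 78.0], 0.51, [362.0, 231.0])]
tumbler [([486.0, -430.0, 2.0], 0.8, [449.0, 235.0])]
candle [([656.0, -397.0, -1.0], 0.97, [436.0, 187.0])]
fluid [([409.0, 494.0, -1.0], 0.75, [177.0, 263.0]), ([430.0, 47.0, 108.0], 0.71, [309.0, 250.0])]
record_brush [([552.0, 474.0, 5.0], 0.74, [184.0, 221.0]), ([411.0, 487.0, -0.0], 0.3, [179.0, 262.0])]
adapter45 [([410.0, 490.0, 1.0], 0.66, [178.0, 262.0]), ([624.0, 292.0, 82.0], 0.63, [234.0, 194.0
[... 345 characters left out ...]
inge [([603.0, -103.0, 99.0], 0.65, [318.0, 174.0])]
cue_tip [([584.0, -103.0, 139.0], 0.43, [323.0, 167.0])]
push_spot [([483.0, 26.0, 130.0], 0.94, [337.0, 201.0]), ([649.0, -36.0, 131.0], 0.41, [298.0, 176.0])]
stylus [([433.0, 47.0, 110.0], 0.78, [349.0, 213.0]), ([584.0, -103.0, 137.0], 0.71, [323.0, 168.0])]
stylus_brush [([491.0, -129.0, 74.0], 0.55, [348.0, 182.0])]
tumbler [([484.0, -435.0, 2.0], 0.96, [372.0, 148.0])]
candle [([514.0, 87.0, -5.0], 0.67, [322.0, 237.0])]
fluid [([413.0, 491.0, 3.0], 0.87, [303.0, 354.0]), ([506.0, 130.0, 106.0], 0.66, [319.0, 226.0])]
record_brush [([547.0, 472.0, -0.0], 0.91, [263.0, 331.0])]
adapter45 [([624.0, 292.0, 75.0], 0.48, [265.0, 260.0])]
```

Run:
```python
from h import *
from scipy.optimize import least_squares
L={"deck":(0,0),"record_top":(0,45),"pivot":(115,-145),"rest":(-10,-145),"cue_hinge":(60,-197),"cue_tip":(38,-197)}
M=[("deck",513,84),("deck",515,89),("record_top",508,130),("record_top",509,130),("pivot",647,-39),("pivot",647,-41),("rest",526,-63),("rest",527,-62),("cue_hinge",602,-100),("cue_hinge",603,-103),("cue_tip",578,-102),("cue_tip",584,-103)]
A=np.array([L[m[0]] for m in M],float);B=np.array([m[1:] for m in M],float)
def T(p,a): c,s=np.cos(p[2]),np.sin(p[2]); return a@np.array([[c,s],[-s,c]])+p[:2]
r=least_squares(lambda p:(T(p,A)-B).ravel(),[513,86,0.1],loss="soft_l1",f_scale=3)
p=r.x;print(p,np.round(r.fun.reshape(-1,2),1).tolist())
for k,v in L.items(): print(k,np.round(T(p,np.array([v],float))[0],1))
pv=T(p,np.array([[115.,-145.]]))[0]
for q in ((482,27),(483,26),(430,46),(433,47)):
    d=np.array(q)-pv; print("arm",np.linalg.norm(d), "swing", np.pi+p[2]-np.arctan2(d[1],d[0])%(2*np.pi))
im=eyes.get_image("top"); save(im,"top1.png",(230,150,480,290))
im2=eyes.get_image("side"); save(im2,"side1.png",(200,120,420,320))
```

```text
[5.14120251e+02 8.53927771e+01 1.47816263e-01] [[1.1, 1.4], [-0.9, -3.6], [-0.5, -0.1], [-1.5, -0.1], [2.2, -2.1], [2.2, -0.1], [-0.4, 3.5], [-1.4, 2.5], [0.5, -0.6], [-0.5, 2.4], [2.7, -1.9], [-3.3, -0.9]]
deck [514.1  85.4]
record_top [507.5 129.9]
pivot [649.2 -41.1]
rest [525.6 -59.5]
cue_hinge [ 602.5 -100.6]
cue_tip [ 580.7 -103.9]
arm 180.55238214326843 swing 0.5344953430268684
arm 179.2499417238746 swing 0.5314322869938719
arm 235.88681028133803 swing 0.5259623155073343
arm 233.4768420307077 swing 0.5346868251552639
```

View pics/top1.png

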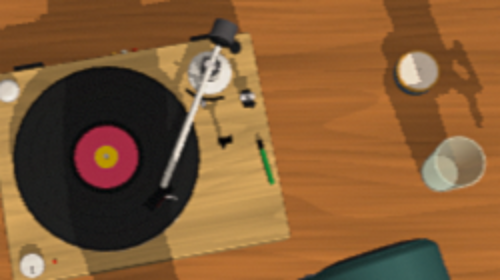

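View pics/side0.png

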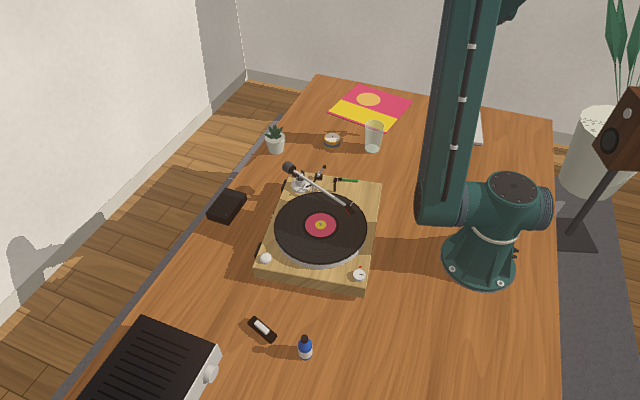

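The top crop shows the deck yawed about 0.148 rad. The arm is on the record (shell near crop pixel 160,195), the cue ball leans to the front, and the green brush is in front of the lever. The fitted points match the listed layout within about 3 mm (swing ≈ 0.53). I'll move above and in front of the lever with the fingers shut.

Request:
{"name": "drive_tool", "arguments": {"rotation": [[0,0,-0.0154],[0,0,-0.0154],[0,0,-0.0154],[0,0,-0.0154],[0,0,-0.0154],[0,0,-0.0154],[0,0,-0.0154],[0,0,-0.0154],[0,0,-0.0154],[0,0,-0.0154],[0,0,-0.0154],[0,0,-0.0154],[0,0,-0.0154],[0,0,-0.0154],[0,0,-0.0154],[0,0,-0.0154],[0,0,0],[0,0,0]], "translation": [[0.0194,0.0276,0],[0.0194,0.0276,0],[0.0194,0.0276,0],[0.0194,0.0276,0],[0.0194,0.0276,0],[0.0194,0.0276,0],[0.0194,0.0276,0],[0.0194,0.0276,0],[0.0194,0.0276,0],[0.0194,0.0276,0],[0.0194,0.0276,0],[0.0194,0.0276,0],[0.0194,0.0276,0],[0.0194,0.0276,0],[0.0194,0.0276,0],[0.0194,0.0276,0],[0,0,0],[0,0,0]], "fingers": [-1,-1,-1,-1,-1,-1,-1,-1,-1,-1,-1,-1,-1,-1,-1,-1,-1,-1]}}

```text
time: 3.4
tcp_pos: [540.7, -112.0, 231.1]
tcp_rot: [3.141, 0.0, 0.149]
wrist_force: [0.3, -1.0, -0.3]
width: 0.1
finger_force: 0.0
```

Run:
```python
from h import *
im=eyes.get_image("wrist"); save(im,"w1.png")
for t in ("cue_tip","cue_hinge","rest","pivot","push_spot","stylus","record_top"):
    r=spotter.spot_point(im,t)
    print(t,[(np.round(d["point"],0).tolist(),round(d["p"],2),np.round(proj(im,d["point"])).tolist()) for d in r[:2]])
for n,X in dict(tip=(580.7,-103.9,141),hinge=(602.5,-100.6,102),rest=(525.6,-59.5,133.5)).items(): print(n,np.round(proj(im,X)))
```

```text
cue_tip [([583.0, -103.0, 146.0], 0.74, [315.0, 152.0])]
cue_hinge [([603.0, -101.0, 102.0], 0.57, [316.0, 120.0])]
rest [([526.0, -63.0, 131.0], 0.63, [258.0, 208.0])]
pivot [([649.0, -38.0, 132.0], 0.63, [236.0, 43.0])]
push_spot [([482.0, 30.0, 131.0], 0.55, [147.0, 241.0])]
stylus [([432.0, 50.0, 110.0], 0.58, [139.0, 274.0])]
record_top [([503.0, 129.0, 108.0], 0.93, [47.0, 194.0])]
tip [315. 154.]
hinge [315. 120.]
rest [253. 209.]
```

View pics/w1.png

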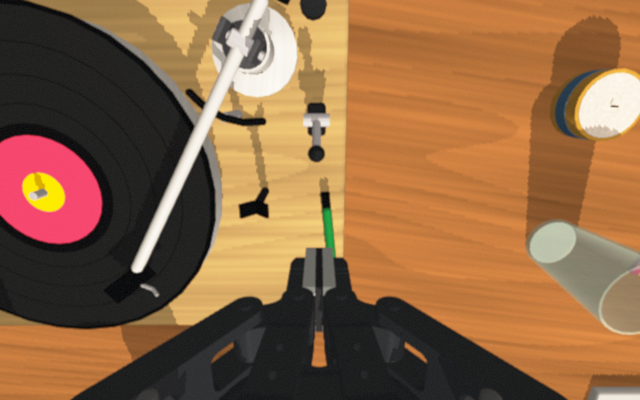

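The wrist view shows the ball at (316,154), the hinge at (316,120) and the rest at (254,207), all matching the fit. Next I'll lower the tool in front of the ball and push back.

Request:
{"name": "drive_tool", "arguments": {"rotation": [[0,0,0],[0,0,0],[0,0,0],[0,0,0],[0,0,0],[0,0,0],[0,0,0],[0,0,0],[0,0,0],[0,0,0],[0,0,0],[0,0,0],[0,0,0],[0,0,0],[0,0,0],[0,0,0],[0,0,0],[0,0,0]], "translation": [[0,0,-0.0164],[0,0,-0.0164],[0,0,-0.0164],[0,0,-0.0164],[0,0,-0.0164],[0,0,-0.0164],[0,0,0],[0.00495,0.00074,0],[0.00495,0.00074,0],[0.00495,0.00074,0],[0.00495,0.00074,0],[0.00297,0.00044,0],[0.00297,0.00044,0],[0.00297,0.00044,0],[0.00297,0.00044,0],[0.00297,0.00044,0],[0.00297,0.00044,0],[0.00297,0.00044,0]], "fingers": [-1,-1,-1,-1,-1,-1,-1,-1,-1,-1,-1,-1,-1,-1,-1,-1,-1,-1]}}

```text
time: 5.6
tcp_pos: [581.5, -106.4, 132.9]
tcp_rot: [-3.141, -0.0, 0.147]
wrist_force: [-1.3, -0.1, 0.4]
width: 0.3
finger_force: 0.5
```

Run:
```python
from h import *
im=eyes.get_image("wrist")
for t in ("cue_tip","stylus","push_spot"):
    r=spotter.spot_point(im,t)
    print(t,[(np.round(d["point"],0).tolist(),round(d["p"],2)) for d in r[:2]])
```

```text
cue_tip [([486.0, -435.0, -0.0], 0.68), ([600.0, -100.0, 154.0], 0.59)]
stylus []
push_spot [([482.0, 28.0, 135.0], 0.97)]
```

Request:
{"name": "drive_tool", "arguments": {"rotation": [[0,0,0],[0,0,0],[0,0,0],[0,0,0],[0,0,0],[0,0,0],[0,0,0],[0,0,0],[0,0,0],[0,0,0],[0,0,0]], "translation": [[0.00297,0.00044,0],[0.00297,0.00044,0],[0.00297,0.00044,0],[0.00297,0.00044,0],[0.00297,0.00044,0],[0.00297,0.00044,0],[0.00297,0.00044,0],[0.001,0.00015,0],[0.001,0.00015,0],[0,0,0],[0,0,0]], "fingers": [-1,-1,-1,-1,-1,-1,-1,-1,-1,-1,-1]}}

```text
time: 6.9
tcp_pos: [604.1, -103.1, 132.9]
tcp_rot: [-3.142, -0.0, 0.147]
wrist_force: [-0.3, -0.2, -0.5]
width: 0.2
finger_force: 0.1
```

Request:
{"name": "drive_tool", "arguments": {"rotation": [[0,0,0],[0,0,0],[0,0,0]], "translation": [[0.001,0.00015,0],[0.0005,0,0],[0,0,0]], "fingers": [-1,-1,-1]}}

```text
time: 7.2
tcp_pos: [605.5, -102.9, 132.9]
tcp_rot: [-3.141, -0.0, 0.147]
wrist_force: [-0.4, 0.5, -0.8]
width: -0.1
finger_force: 0.3
```

Run:
```python
from h import *
for n in ("wrist","side","top"):
  im=eyes.get_image(n)
  if n=="side": save(im,"side2.png",(260,130,400,240))
  for t in ("cue_tip","stylus","push_spot"):
    r=spotter.spot_point(im,t)
    print(n,t,[(np.round(d["point"],0).tolist(),round(d["p"],2)) for d in r[:2]])
```

```text
wrist cue_tip [([600.0, -101.0, 102.0], 0.66), ([623.0, -95.0, 146.0], 0.57)]
wrist stylus []
wrist push_spot []
side cue_tip [([624.0, -94.0, 141.0], 0.4)]
side stylus [([433.0, 51.0, 129.0], 0.81)]
side push_spot [([483.0, 25.0, 147.0], 0.55)]
top cue_tip []
top stylus [([431.0, 46.0, 130.0], 0.64)]
top push_spot [([484.0, 29.0, 153.0], 0.7), ([409.0, 487.0, -0.0], 0.32)]
```

View pics/side2.png

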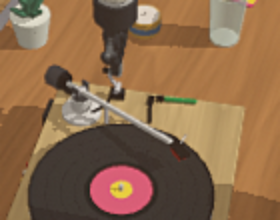

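The side crop shows the arm lifted: the stylus is at about z 130 and the ball is at deck x ≈ 81, so cue ≈ 0.97. I'll nudge once more, then retreat and move above the inner side of the tube.

Request:
{"name": "drive_tool", "arguments": {"rotation": [[0,0,0],[0,0,0],[0,0,0],[0,0,0],[0,0,0],[0,0,0],[0,0,0],[0,0,0],[0,0,0],[0,0,0],[0,0,0],[0,0,0],[0,0,0],[0,0,0],[0,0,0],[0,0,0]], "translation": [[0.001,0.0001,0],[0,0,0],[-0.0069,-0.001,0],[-0.0069,-0.001,0],[-0.0069,-0.001,0],[-0.0069,-0.001,0],[0,0,0.017],[0,0,0.017],[0,0,0.017],[0,0,0.017],[-0.0163,0.0335,0],[-0.0163,0.0335,0],[-0.0163,0.0335,0],[-0.0163,0.0335,0],[-0.0163,0.0335,0],[0,0,0]], "fingers": [-1,-1,-1,-1,-1,-1,-1,-1,-1,-1,-1,-1,-1,-1,-1,-1]}}

```text
time: 9.4
tcp_pos: [493.9, 63.8, 200.7]
tcp_rot: [-3.14, 0.002, 0.15]
wrist_force: [-0.2, 0.3, 0.0]
width: 0.3
finger_force: 0.0
```

Run:
```python
from h import *
for n in ("wrist","side","top"):
  im=eyes.get_image(n)
  if n=="wrist": save(im,"w2.png"); print("TCP px",proj(im,manip.read_state()["tcp_pos"]))
  for t in ("cue_tip","stylus","push_spot"):
    r=spotter.spot_point(im,t)
    print(n,t,[(np.round(d["point"],0).tolist(),round(d["p"],2)) for d in r[:2]])
```

```text
TCP px [321.07061877 259.56585416]
wrist cue_tip [([625.0, -96.0, 145.0], 0.73), ([508.0, 131.0, 80.0], 0.73)]
wrist stylus [([516.0, 87.0, -2.0], 0.2)]
wrist push_spot [([482.0, 29.0, 150.0], 0.98)]
side cue_tip [([625.0, -95.0, 137.0], 0.51)]
side stylus [([432.0, 48.0, 134.0], 0.89), ([503.0, 125.0, 83.0], 0.49)]
side push_spot [([486.0, 26.0, 150.0], 0.81), ([484.0, -432.0, 2.0], 0.53)]
top cue_tip [([626.0, -98.0, 144.0], 0.37)]
top stylus [([428.0, 47.0, 128.0], 0.83)]
top push_spot [([483.0, 29.0, 150.0], 0.8)]
```

View pics/w2.png

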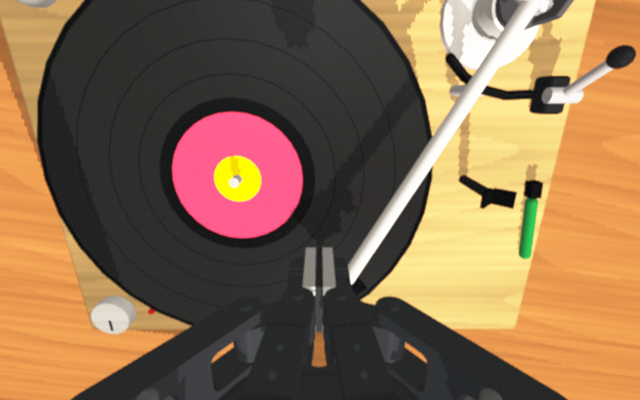

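The wrist view shows the lever back (ball at 620,57). The shut fingers are on the record side of the tube, with the tube passing (350,275). I'll lower to 141 mm, 30 mm above the record, and start pushing.

Request:
{"name": "drive_tool", "arguments": {"rotation": [[0,0,0],[0,0,0],[0,0,0],[0,0,0],[0,0,0],[0,0,0],[0,0,0],[0,0,0],[0,0,0],[0,0,0],[0,0,0],[0,0,0],[0,0,0],[0,0,0],[0,0,0],[0,0,0],[0,0,0]], "translation": [[0,0,-0.015],[0,0,-0.015],[0,0,-0.015],[0,0,-0.0145],[0,0,0],[-0.00055,-0.00295,0],[-0.00055,-0.00295,0],[-0.00055,-0.00295,0],[-0.00055,-0.00295,0],[-0.00055,-0.00295,0],[-0.00055,-0.00295,0],[-0.00055,-0.00295,0],[-0.00055,-0.00295,0],[-0.00055,-0.00295,0],[-0.00055,-0.00295,0],[-0.00055,-0.00295,0],[-0.00055,-0.00295,0]], "fingers": [-1,-1,-1,-1,-1,-1,-1,-1,-1,-1,-1,-1,-1,-1,-1,-1,-1]}}

```text
time: 11.7
tcp_pos: [490.7, 25.1, 141.4]
tcp_rot: [-3.141, 0.0, 0.147]
wrist_force: [-0.4, 0.1, -0.5]
width: -0.1
finger_force: 0.1
```

```bash
cat >> h.py <<'E'
def swing():
    pv=np.array([649.2,-41.1])
    for n in ("wrist","side","top"):
        im=eyes.get_image(n)
        for t in ("stylus","push_spot"):
            for d in spotter.spot_point(im,t)[:1]:
                v=np.array(d["point"][:2])-pv
                print(n,t,np.round(d["point"]).tolist(),round(d["p"],2),"r",round(np.linalg.norm(v)),"th",round(np.pi+.1478-np.arctan2(v[1],v[0])%(2*np.pi),3))
    return im
E
python3 -c "
from h import *
swing()"
```

```text
wrist stylus [420.0, 28.0, 134.0] 0.77 r 239 th 0.439
wrist push_spot [476.0, 8.0, 147.0] 0.56 r 180 th 0.426
side stylus [427.0, 24.0, 132.0] 0.63 r 232 th 0.431
side push_spot [479.0, 5.0, 147.0] 0.83 r 177 th 0.412
top stylus [422.0, 26.0, 131.0] 0.85 r 236 th 0.433
top push_spot [475.0, 9.0, 150.0] 0.86 r 181 th 0.43
```

Request:
{"name": "drive_tool", "arguments": {"rotation": [[0,0,0],[0,0,0],[0,0,0],[0,0,0],[0,0,0],[0,0,0],[0,0,0],[0,0,0],[0,0,0],[0,0,0],[0,0,0],[0,0,0],[0,0,0],[0,0,0],[0,0,0],[0,0,0],[0,0,0],[0,0,0],[0,0,0],[0,0,0]], "translation": [[-0.00055,-0.00295,0],[-0.00055,-0.00295,0],[-0.00055,-0.00295,0],[-0.00055,-0.00295,0],[-0.00055,-0.00295,0],[-0.00055,-0.00295,0],[-0.00055,-0.00295,0],[-0.00055,-0.00295,0],[-0.00055,-0.00295,0],[-0.00055,-0.00295,0],[-0.00055,-0.00295,0],[-0.00055,-0.00295,0],[-0.00055,-0.00295,0],[-0.00055,-0.00295,0],[-0.00055,-0.00295,0],[-0.00055,-0.00295,0],[-0.00055,-0.00295,0],[-0.00055,-0.00295,0],[-0.00055,-0.00295,0],[-0.00055,-0.00295,0]], "fingers": [-1,-1,-1,-1,-1,-1,-1,-1,-1,-1,-1,-1,-1,-1,-1,-1,-1,-1,-1,-1]}}

```text
time: 14.15
tcp_pos: [479.7, -33.9, 141.4]
tcp_rot: [-3.141, 0.0, 0.147]
wrist_force: [1.0, 0.7, -0.1]
width: -0.1
finger_force: 0.2
```

```bash
python3 -c "
from h import *
swing()"
```

```text
wrist push_spot [469.0, -52.0, 146.0] 0.94 r 181 th 0.09
side stylus [420.0, -55.0, 133.0] 0.57 r 230 th 0.088
side push_spot [472.0, -56.0, 149.0] 0.65 r 177 th 0.066
top stylus [413.0, -56.0, 132.0] 0.88 r 237 th 0.084
top push_spot [472.0, -51.0, 152.0] 0.92 r 178 th 0.092
```

Request:
{"name": "drive_tool", "arguments": {"rotation": [[0,0,0],[0,0,0],[0,0,0],[0,0,0],[0,0,0],[0,0,0],[0,0,0],[0,0,0]], "translation": [[0.0003,-0.00198,0],[0.0003,-0.00198,0],[0.0003,-0.00198,0],[0.0003,-0.00198,0],[0.0003,-0.00198,0],[0.00015,-0.001,0],[0.00015,-0.001,0],[0,0,0]], "fingers": [-1,-1,-1,-1,-1,-1,-1,-1]}}

```text
time: 15.4
tcp_pos: [481.7, -45.7, 141.4]
tcp_rot: [-3.142, -0.0, 0.147]
wrist_force: [-0.2, 0.6, 0.2]
width: -0.0
finger_force: 0.0
```

Run:
```python
from h import *
im=eyes.get_image("wrist"); save(im,"w3.png",(200,60,520,310))
c,s=np.cos(.1478),np.sin(.1478)
W=lambda x,y,z:(514.1+c*x-s*y,85.4+s*x+c*y,z)
for n,X in dict(pivot=W(115,-145,132.5),restL=W(-16,-135,136),restR=W(-16,-155,136),restLb=W(-4,-135,136),restRb=W(-4,-155,136),tube60=W(55,-145,139),tube170=W(-55,-145,150),tip=W(82,-197,141)).items(): print(n,np.round((proj(im,X)-[200,60])*2).tolist())
swing()
```

```text
pivot [338.0, -394.0]
restL [274.0, 269.0]
restR [354.0, 269.0]
restLb [275.0, 223.0]
restRb [356.0, 222.0]
tube60 [329.0, -47.0]
tube170 [314.0, 434.0]
tip [604.0, -205.0]
wrist push_spot [468.0, -63.0, 147.0] 0.97 r 182 th 0.025
side stylus [418.0, -71.0, 132.0] 0.88 r 233 th 0.019
side push_spot [474.0, -68.0, 149.0] 0.78 r 177 th -0.006
top stylus [414.0, -72.0, 130.0] 0.59 r 237 th 0.017
top push_spot [468.0, -66.0, 154.0] 0.66 r 183 th 0.011
```

View pics/w3.png

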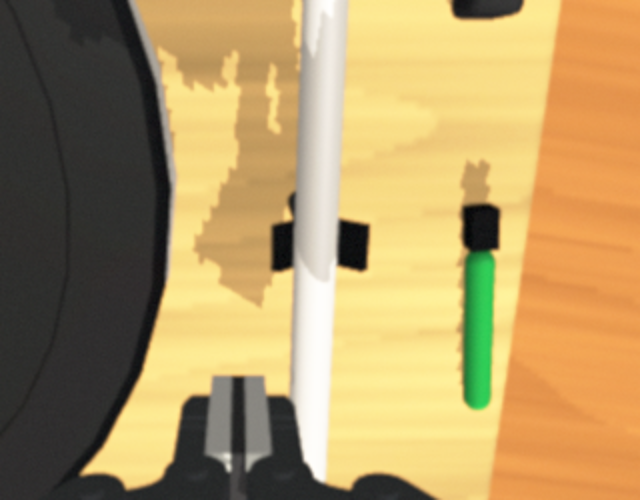

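The crop shows the V spanning columns 273–368 and the tube at 296–339. Allowing for parallax, the tube is about 1.4 mm inside the V's middle. I'll nudge 1 mm, settle, back off and rise.

Request:
{"name": "drive_tool", "arguments": {"rotation": [[0,0,0],[0,0,0],[0,0,0],[0,0,0],[0,0,0],[0,0,0],[0,0,0],[0,0,0],[0,0,0],[0,0,0],[0,0,0],[0,0,0],[0,0,0],[0,0,0]], "translation": [[0.0001,-0.0005,0],[0.0001,-0.0005,0],[0,0,0],[0,0,0],[0,0,0],[0,0,0],[-0.0006,0.004,0],[-0.0009,0.006,0],[-0.0009,0.006,0],[0,0,0.015],[0,0,0.015],[0,0,0.015],[0,0,0.015],[0,0,0]], "fingers": [-1,-1,-1,-1,-1,-1,-1,-1,-1,-1,-1,-1,-1,-1]}}

```text
time: 17.3
tcp_pos: [480.7, -30.3, 203.1]
tcp_rot: [3.14, -0.004, 0.148]
wrist_force: [-0.4, -0.1, -0.4]
width: 0.1
finger_force: 0.0
```

Run:
```python
from h import *
im=eyes.get_image("wrist"); save(im,"w4.png"); print(im["fx"])
for t in ("cue_tip","rest"):
    print(t,[(np.round(d["point"]).tolist(),round(d["p"],2)) for d in spotter.spot_point(im,t)[:2]])
swing()
```

```text
309.80381308639573
cue_tip [([628.0, -98.0, 144.0], 0.84)]
rest [([524.0, -59.0, 132.0], 0.89)]
wrist stylus [417.0, -75.0, 131.0] 0.81 r 235 th 0.003
wrist push_spot [470.0, -64.0, 148.0] 0.87 r 181 th 0.021
side stylus [420.0, -72.0, 134.0] 0.71 r 231 th 0.012
side push_spot [473.0, -68.0, 145.0] 0.95 r 178 th -0.005
top stylus [414.0, -75.0, 131.0] 0.75 r 237 th 0.005
top push_spot [472.0, -64.0, 152.0] 0.82 r 178 th 0.016
```

View pics/w4.png

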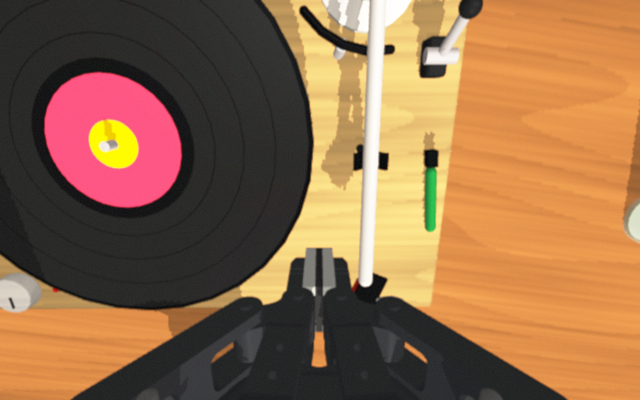

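The wrist view shows the tube centred over the V (370,160) and the lever still back (ball 470,8). Next I'll go behind the lever.

Request:
{"name": "drive_tool", "arguments": {"rotation": [[0,0,0],[0,0,0],[0,0,0],[0,0,0],[0,0,0],[0,0,0],[0,0,0],[0,0,0],[0,0,0]], "translation": [[0.0257,-0.0097,0],[0.0257,-0.0097,0],[0.0257,-0.0097,0],[0.0257,-0.0097,0],[0.0257,-0.0097,0],[0.0257,-0.0097,0],[0.0257,-0.0097,0],[0,0,0],[0,0,0]], "fingers": [-1,-1,-1,-1,-1,-1,-1,-1,-1]}}

```text
time: 18.8
tcp_pos: [659.1, -98.5, 200.7]
tcp_rot: [-3.141, 0.001, 0.147]
wrist_force: [-0.4, -0.0, 0.2]
width: -0.0
finger_force: 0.0
```

Run:
```python
from h import *
for n in ("top","side"):
  im=eyes.get_image(n)
  for t in ("cue_tip","cue_hinge"):
    print(n,t,[(np.round(d["point"]).tolist(),round(d["p"],2)) for d in spotter.spot_point(im,t)[:2]])
```

```text
top cue_tip []
top cue_hinge [([602.0, -101.0, 104.0], 0.55)]
side cue_tip [([624.0, -94.0, 139.0], 0.48)]
side cue_hinge [([604.0, -101.0, 100.0], 0.58), ([506.0, 128.0, 110.0], 0.16)]
```

Request:
{"name": "drive_tool", "arguments": {"rotation": [[0,0,0],[0,0,0],[0,0,0],[0,0,0],[0,0,0],[0,0,0],[0,0,0],[0,0,0],[0,0,0],[0,0,0],[0,0,0],[0,0,0],[0,0,0],[0,0,0],[0,0,0],[0,0,0],[0,0,0],[0,0,0],[0,0,0],[0,0,0]], "translation": [[0,0,-0.013],[0,0,-0.013],[0,0,-0.013],[0,0,-0.013],[0,0,-0.013],[0,0,0],[-0.004,-0.0006,0],[-0.004,-0.0006,0],[-0.004,-0.0006,0],[-0.004,-0.0006,0],[-0.003,-0.00045,0],[-0.003,-0.00045,0],[-0.003,-0.00045,0],[-0.003,-0.00045,0],[-0.003,-0.00045,0],[-0.003,-0.00045,0],[-0.003,-0.00045,0],[-0.003,-0.00045,0],[-0.003,-0.00045,0],[-0.003,-0.00045,0]], "fingers": [-1,-1,-1,-1,-1,-1,-1,-1,-1,-1,-1,-1,-1,-1,-1,-1,-1,-1,-1,-1]}}

```text
time: 21.1
tcp_pos: [613.0, -105.4, 136.3]
tcp_rot: [-3.141, 0.0, 0.147]
wrist_force: [-0.3, 0.0, 0.5]
width: 0.2
finger_force: 0.2
```

Run:
```python
from h import *
swing()
```

```text
side stylus [416.0, -73.0, 115.0] 0.87 r 235 th 0.012
side push_spot [474.0, -71.0, 133.0] 0.56 r 177 th -0.02
top stylus [655.0, -396.0, -5.0] 0.71 r 355 th -1.44
```

Request:
{"name": "drive_tool", "arguments": {"rotation": [[0,0,0],[0,0,0],[0,0,0],[0,0,0],[0,0,0],[0,0,0],[0,0,0]], "translation": [[-0.003,-0.00045,0],[-0.003,-0.00045,0],[-0.003,-0.00045,0],[-0.003,-0.00045,0],[-0.001,-0.00015,0],[-0.001,-0.00015,0],[0,0,0]], "fingers": [-1,-1,-1,-1,-1,-1,-1]}}

```text
time: 22.25
tcp_pos: [599.2, -107.5, 136.4]
tcp_rot: [-3.141, -0.0, 0.147]
wrist_force: [-0.0, 0.2, 0.4]
width: -0.0
finger_force: 0.1
```

Request:
{"name": "drive_tool", "arguments": {"rotation": [[0,0,0],[0,0,0],[0,0,0]], "translation": [[-0.001,-0.00015,0],[-0.0005,0,0],[0,0,0]], "fingers": [-1,-1,-1]}}

```text
time: 22.55
tcp_pos: [598.7, -107.6, 136.6]
tcp_rot: [3.141, -0.002, 0.147]
wrist_force: [4.1, 0.9, -2.1]
width: 0.2
finger_force: 2.0
```

The force has risen to 4 N against the front stop. I'll back off, rise and check.

Request:
{"name": "drive_tool", "arguments": {"rotation": [[0,0,0],[0,0,0],[0,0,0],[0,0,0],[0,0,0],[0,0,0],[0,0,0],[0,0,0],[0,0,0],[0,0,0],[0,0,0],[0,0,0]], "translation": [[0.004,0.0006,0],[0.007,0.001,0],[0.007,0.001,0],[0,0,0.02],[0,0,0.02],[0,0,0.02],[0,0,0.02],[0,0,0.02],[-0.03,-0.03,0],[-0.03,-0.03,0],[-0.03,-0.03,0],[0,0,0]], "fingers": [-1,-1,-1,-1,-1,-1,-1,-1,-1,-1,-1,-1]}}

```text
time: 23.75
tcp_pos: [522.6, -197.7, 236.4]
tcp_rot: [3.141, 0.003, 0.144]
wrist_force: [-0.0, -0.2, 0.0]
width: -0.1
finger_force: 0.0
```

Run:
```python
from h import *
im=eyes.get_image("wrist"); save(im,"w5.png")
print([(np.round(d["point"]).tolist(),round(d["p"],2)) for d in spotter.spot_point(im,"cue_tip")[:2]])
swing()
```

```text
[([583.0, -102.0, 146.0], 0.65)]
wrist stylus [416.0, -75.0, 113.0] 0.8 r 235 th 0.002
wrist push_spot [471.0, -68.0, 136.0] 0.63 r 180 th -0.004
side stylus [419.0, -74.0, 114.0] 0.89 r 233 th 0.005
side push_spot [473.0, -70.0, 134.0] 0.76 r 178 th -0.017
top stylus [414.0, -78.0, 108.0] 0.64 r 238 th -0.006
top push_spot [470.0, -66.0, 136.0] 0.75 r 181 th 0.008
```

View pics/w5.png

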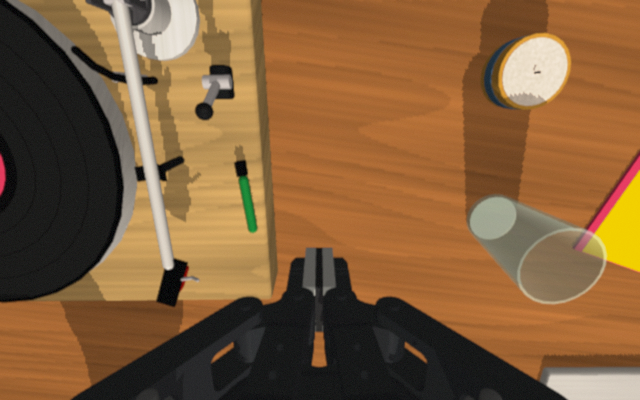

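The lever is forward (ball 204,110), the tube lies in the V (150,170), and the bystanders are where they were. I'll hand it in.

```bash
python3 -c "
from h import *
print(workorder.close_job())"
```

```text
the job is handed in; nothing more can be done
None
```

The job is handed in at about 24 s of the 56 s allowed: the last camera check showed the tonearm lowered into its rest (swing within about 0.02 rad of the middle), the cue lever at its front stop and no bystander visibly moved; the hand-in returned no verdict.

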